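Hold the angle gauge on a hewn blank at the set lean

TASK

The carver is about to scribe a sloping line on the rough-hewn blank. Lift the angle gauge out of the row on the ware board without disturbing the other things, set it down upright across the blank's ridge with the middle of its base on the ridge, then rock it sideways there until its swinging pointer settles on the set tab of the dial. Finish still holding it like that: gripped, pressed lightly on the ridge and quite still.

Things in the scene. Friction and masses are not known exactly. Their poses are not given: they have to be found in the camera images.
- gauge: Dial angle gauge, 140 mm tall, 130 mm wide, about 0.26 kg, standing upright on the ware board in any of the row's three places. Origin: middle of the underside of its base rail; z up, y along the base rail, x out of one dial face. Base rail 30 mm thick, 14 mm high. Round dark case, 92 mm diameter, 29 mm thick, centre 60 mm up, pale dial on both faces, marked every 10 degrees.
- gauge_base (a point): Middle of the flat underside of the gauge's base rail (the gauge's origin and axes).
- gauge_grip (a point): On the gauge's z axis, 126 mm above its origin, in the aluminium top rail above the dial: 24 mm thick (x), 60 mm wide (y), 104 to 140 mm above the origin. With the TCP here, from above, closing along the gauge's x, the finger tips just clear the dial case.
- pointer (a joint): Angle (rad) of the black weighted pointer, right-handed about the gauge's x; 0 = towards the middle of the top rail. Its weight keeps the needle pointing straight up in the world: with the gauge leaned by a about its own +x it settles at -a. Lightly damped: it swings at about 3 Hz and settles some 1.5 s after a movement.
- tab (a joint): Angle (rad) of the set tab, a small brass wedge clipped over the bezel at the top of the dial on both faces, counted like the pointer's. It is set between 0.18 and 0.32, stiff, and stays as it is. The pointer is on the tab when the two values are equal.
- pointer_tip (a point): Tip of the needle, 37 mm from the dial centre, on the +x face (there is the same on the other face); z runs along the needle outwards, x is the gauge's x.
- tab_tip (a point): Where the tab's point meets the needle's circle, 37 mm from the dial centre, on the +x face; z runs outwards from the dial centre, x is the gauge's x.
- blank: Rough-hewn timber blank, 200 mm long (x) and 102 mm wide, fixed between two end dogs (48 mm high) on a 270 x 150 x 18 mm board on the table. Its top is a blunt ridge along the body's x. Origin on the table under the ridge's middle; z up. Crown rounded, radius 14 mm, its axis 62 mm above the table; both flanks fall at 27 degrees.
- ridge_top (a point): Middle of the ridge, on its crown, 76 mm above the table; axes as the blank's.
- ware_board: Fixed plywood board, 170 x 420 x 16 mm, flat on the table; origin under its centre, y along its length. Three places in a row at y = -135, 0 and 135 mm hold the gauge and the two figures in any order.
- figure_seated: Bystander: seated plaster figure, 62 mm wide, 109 mm tall, in the row. Origin under its base.
- figure_standing: Bystander: standing terracotta figure, 54 mm wide, 131 mm tall, in the row. Origin under its base.
- slip_bottle: Bystander: white bottle with a cap, 54 mm diameter, 125 mm tall, on the table beyond the row.
- mallet: Bystander: carver's wooden mallet standing on its head, 86 mm diameter, 200 mm tall, on the table near the gouge's blade.
- gouge: Bystander: carving gouge lying on the table beside the blank, 240 mm long, 26 mm high.
- offcut: Bystander: timber offcut, 90 x 55 x 40 mm, on the table beyond the blank.
- clay_bowl: Bystander: small bowl, 110 mm diameter, 50 mm tall, near the far edge.
Things that resemble listed ones, but are neither listed nor needed, are in the scene too. There is more than one size of the gauge; the one meant has the size given above.

How it is judged (in metres and radians):
On the way, in this order (a step that is already met when the one before it is completed fails the run):
1. the gauge is lifted clear of the ware board in the gripper (height (world z) of gauge above 0.05 m and contact force between gauge and ware_board below 0.05 N and contact force between the fingers and gauge above 1 N), for 0.2 s.
2. the gauge stands upright (within 6 degrees) across the ridge, the middle of its base on the crown (x of gauge_base in the frame of ridge_top between -0.085 and 0.085 m and y of gauge_base in the frame of ridge_top between -0.025 and 0.025 m and angle between the x axis of gauge and the x axis of blank, either way round below 0.2 rad and contact force between gauge and blank above 0.4 N and angle between gauge's own z axis and vertical below 0.105 rad), for 0.2 s.
At the end, for the whole second after the job is handed in: Gauge gripped, base on the ridge with 0.4 to 15 N, base middle within 25 mm of the crown line and 85 mm of the ridge middle, square across within 11 degrees; pointer at rest upright within 3.4 degrees of the unmoved tab; gauge still, carried only by fingers and blank (x of gauge_base in the frame of ridge_top between -0.085 and 0.085 m and y of gauge_base in the frame of ridge_top between -0.025 and 0.025 m and angle between the x axis of gauge and the x axis of blank, either way round below 0.2 rad and contact force between gauge and blank between 0.4 and 15 N and angle between the z axis of pointer_tip and the z axis of tab_tip, either way round below 0.06 rad and velocity of joint pointer between -0.25 and 0.25 rad/s and angle between pointer_tip's own z axis and vertical below 0.1 rad and contact force between the fingers and gauge above 1 N and height (world z) of gauge above 0.06 m and linear speed of gauge below 0.01 m/s and value of joint tab between 0.165 and 0.335 rad and contact force between gauge and offcut below 0.05 N and contact force between gauge and mallet below 0.05 N and contact force between each of the arm, the fingers and blank below 0.5 N); the arm keeps its last pose, push and grip.
It fails at once if a bystander is shoved or knocked over (moved more than 20 mm) (distance of any of figure_seated, figure_standing, slip_bottle, mallet, gouge, offcut, clay_bowl from where it was at the start of the episode above 0.02 m).
It fails at once if the gauge is rammed on the blank (over 40 N) (contact force between gauge and blank above 40 N).
It also fails if it takes over 48 s, if anything falls off the work surface, if the arm or the gripper's body presses on something with over 40 N, if the wrist force passes 120 N, or if a joint passes its speed limit or range.

ROBOT

A 7-joint arm with a two-finger parallel gripper is mounted at the origin on the work surface. World frame = base frame: x ahead of the robot, y to its left, z up, the work surface at z = 0. Lengths are in m, angles in degrees, forces in N, time in s.
With the tool pointing down it reaches from about 0.425 to 0.95 m from the base axis. Payload 4.7 kg.
Tool frame: the origin (TCP) lies between the finger pads, 19 mm behind the fingertips; this is the grasp point; z points along the fingers, y is the line along which they close (so a half turn about z gives the same grasp; the last joint's range is limited). The gripper opens to 87 mm and grips with 3 to 60 N. Pads are 19 mm wide; open, the fingers measure 117 mm over their backs; the gripper's body (75 mm by 190 mm) begins 51 mm behind the grasp point.
Start: joints at [-73.161, 26.849, -2.785, 87.806, 1.381, 65.374, -4.715], TCP at [0.214, 0.64, 0.241] pointing down, gripper open.
Joint ranges: [-148.3, 148.3], [-19.14, 114.17], [-79.39, 73.82], [5.75, 140.21], [-59.74, 239.74], [12.07, 113.84], [-152.46, 152.46]. Speed limits (degrees/s): [147.25, 147.25, 180, 180, 180, 180, 180].

INTERFACE

Orientations are given as a 3x3 rotation matrix whose columns are the frame's x, y, z axes.
In Python, from rig import status, snapshot, camera_model, manip gives the robot as it stands.
- The arm moves only by the shell command python3 -m inch 'ROWS' [FORCE]. ROWS is JSON, a list that holds one entry, the list of rows, each a list of 7 numbers: the turn, a rotation vector about the tool's x, y, z normalised to -1 to 1, where 1 is 45 degrees, then the shift along the tool's x, y, z normalised to -1 to 1, where 1 is 200 mm, then the opening, from -1 (shut) to 1 (fully open). A call has 1 to 8 rows; each row is the pose to reach, as a shift and turn from the pose commanded when the call began, along the tool's axes at that moment; what a row does not reach only later rows make up. A row lasts 1/8 s, in which the tool goes at most 62.5 mm and 10.7 degrees, less where a joint would pass 70% of its speed; a pose out of reach is approached as far as the arm can. A call with a number of a shift or a turn outside -1 to 1 is refused whole. A call with a gripper value outside its range is refused whole. The fingers move at their own pace and stop on an object; FORCE is the grip in N (left out, the last holds). Time passes only in rows, so rows that repeat a pose let the fingers close. It gives the time, the measured TCP pose, the force, the opening and the grip force at its end, in the units of the state.
- status.state(): the state, without advancing time (a new reading comes with each control period).
- snapshot(name): name is "scene" or "top" or "wrist"; returns the picture (400x640x3 uint8, blue, green, red); there is no depth.
- camera_model(name): a dict with "intrinsics" (3x3 intrinsics, pixels), "T" (4x4, takes a point from camera to world coordinates); the wrist camera has in their place "hand_eye" (4x4, takes a point from camera to tool coordinates, whose origin is the TCP and whose axes are the flange's). Camera axes: x right, y down, z forward; pixel columns grow to the right and rows downward; lengths in m; the calibration is good to about 2 mm. A picture is of the moment at which its call begins: read the wrist's pose just before it. camera_model takes no time and is no camera call.
- manip.close_job(): hands the job in; it is judged then, once.
The state is a dict: "t": time; "qpos": joint angles; "joint_velocities": joint speeds; "joint_torque": joint torques, N m; "tcp_pos": TCP position; "eef_rot": TCP orientation; "force": force on the tool from outside, world axes, zero at the start; "ft_torque": the same for the moment, N m; "finger_gap": finger opening in m; "gripper_force": force on a finger pad.
Only numpy, scipy, OpenCV 4.12 (cv2) and the standard library are available. Lean on these libraries where they do the work, as an engineer would, in place of code of your own. Each camera call takes 0.05 s, during which the arm holds its last target. There are 200 camera calls.

## Working session

There is one attempt and no reset: what is moved stays moved. The work goes in short steps, Python scripts to look and compute and a shell command to move; the robot and the scene stay as the last step left them, time stands still between calls to the robot, and variables do not carry over. Pictures are saved under pics/ and viewed, at most 10 in all, crops included, and the job is handed in when it is done.

```bash
mkdir -p pics; ls; python3 - <<'E'
from rig import status, snapshot, camera_model
import cv2,numpy as np
np.set_printoptions(precision=4,suppress=True)
s=status.state();print(s['t'],s['tcp_pos'],s['eef_rot'],s['finger_gap'],s['force'])
for n in('scene','top','wrist'):
    im=snapshot(n);cv2.imwrite(f'pics/{n}0.png',im);m=camera_model(n);print(n,{k:np.array(v) for k,v in m.items()})
E
```

```text
pics
0.0 [0.2139 0.6396 0.2402] [[-0.9484  0.3172 -0.0006]
 [ 0.3172  0.9484 -0.0019]
 [-0.0001 -0.002  -1.    ]] 0.08699099236438411 [ 0.837  -0.609   0.7325]
scene {'intrinsics': array([[442.4119,   0.    , 319.7157],
       [  0.    , 442.4119, 197.6481],
       [  0.    ,   0.    ,   1.    ]]), 'T': array([[-0.5368,  0.4448, -0.7169,  1.4543],
       [ 0.8437,  0.2886, -0.4526,  0.5832],
       [ 0.0056, -0.8479, -0.5302,  0.7885],
       [ 0.    ,  0.    ,  0.    ,  1.    ]])}
top {'intrinsics': array([[428.7098,   0.    , 316.0903],
       [  0.    , 428.7098, 193.4737],
       [  0.    ,   0.    ,   1.    ]]), 'T': array([[-0.0412, -0.9694,  0.2421,  0.2805],
       [-0.9992,  0.0399, -0.0104,  0.0019],
       [ 0.0004, -0.2423, -0.9702,  1.2524],
       [ 0.    ,  0.    ,  0.    ,  1.    ]])}
wrist {'intrinsics': array([[296.5429,   0.    , 319.3164],
       [  0.    , 296.5429, 203.2144],
       [  0.    ,   0.    ,   1.    ]]), 'hand_eye': array([[ 0.001 , -0.9552, -0.2961,  0.0807],
       [ 1.    ,  0.001 ,  0.0004, -0.0007],
       [-0.0001, -0.2961,  0.9552, -0.1431],
       [ 0.    ,  0.    ,  0.    ,  1.    ]])}
```

View pics/top0.png

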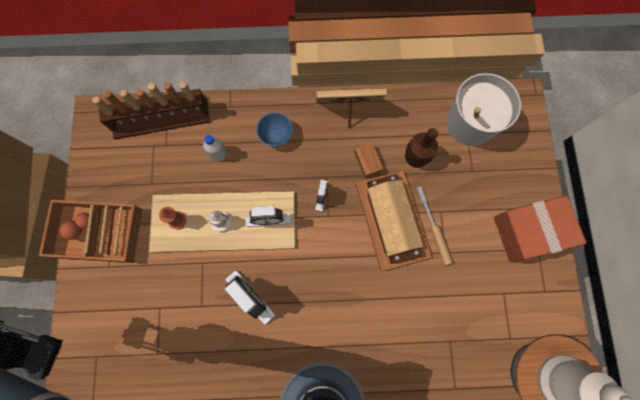

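View pics/scene0.png

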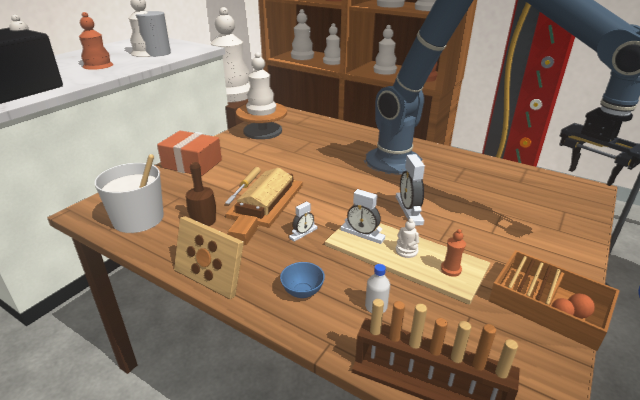

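Candidates for the gauge in the top view are (267,216) on the ware board, a small one at (321,195) beside it, and a large one at (248,297) on the table. By the description it is the one on the board, at (365,215) in the scene view. I'll check that in a close crop.

```bash
python3 - <<'E'
import cv2,numpy as np
t=cv2.imread('pics/top0.png');s=cv2.imread('pics/scene0.png')
a=cv2.resize(t[140:275,235:435],None,fx=4,fy=4,interpolation=cv2.INTER_CUBIC)[:, :800]
cv2.imwrite('pics/c1.png',a)
b=cv2.resize(s[150:300,210:410],None,fx=4,fy=4,interpolation=cv2.INTER_CUBIC)
cv2.imwrite('pics/c2.png',b)
E
```

```text
(no output)
```

View pics/c1.png

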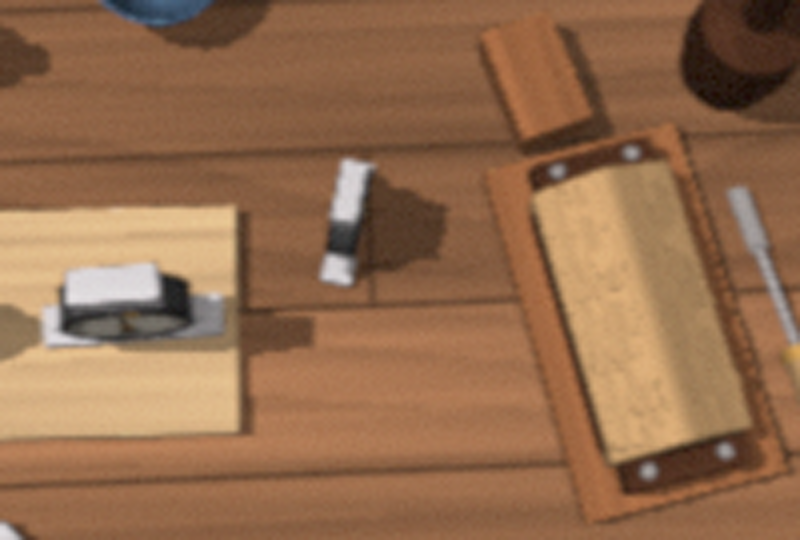

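View pics/c2.png

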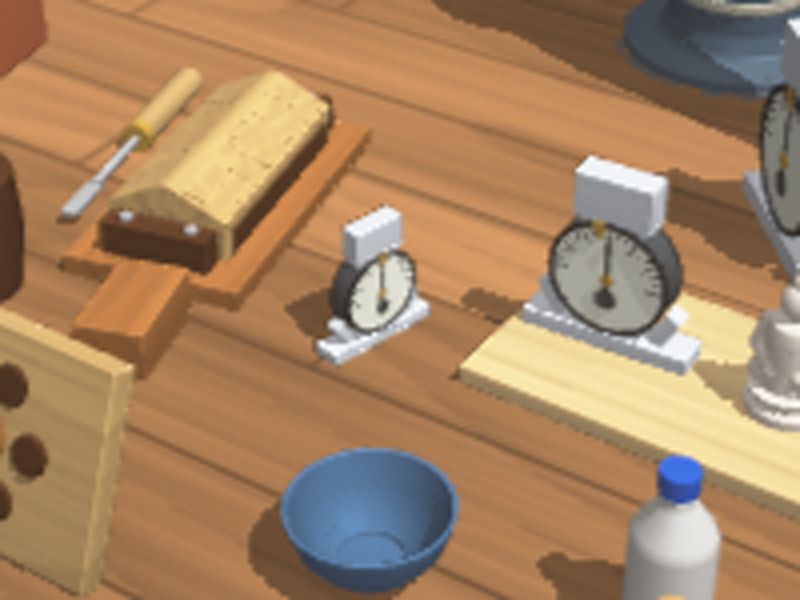

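The crop confirms the board gauge. It has a 60 mm wide top rail and a full-size case, and its tab leans to world −y, so the gauge's x points roughly to world +x. Next I back-project the corners.

```bash
cat > h.py <<'E'
import numpy as np
from rig import camera_model,status
np.set_printoptions(precision=4,suppress=True)
def bp(K,T,p,z):
    d=T[:3,:3]@np.linalg.inv(K)@[p[0],p[1],1.]; return T[:3,3]+d*(z-T[2,3])/d[2]
def cam(n,s=None):
    m=camera_model(n);K=np.array(m['intrinsics'])
    if n!='wrist': return K,np.array(m['T'])
    s=s or status.state();W=np.eye(4);W[:3,:3]=s['eef_rot'];W[:3,3]=s['tcp_pos'];return K,W@np.array(m['hand_eye'])
E
python3 - <<'E'
from h import *
K,T=cam('top')
def P(pts,z):
    r=np.array([bp(K,T,(235+(x+.5)/4-.5,140+(y+.5)/4-.5),z) for x,y in pts]);return r
def rep(n,r):
    c=r.mean(0);print(n,c,'edges',[np.round(np.linalg.norm(r[i]-r[i-1]),3) for i in range(len(r))]);
b=P([(487,170),(675,125),(787,468),(592,522)],.018);rep('blankboard',b);d=(b[0]+b[1]-b[2]-b[3]);print(np.degrees(np.arctan2(d[1],d[0])))
g=P([(66,267),(157,263),(161,302),(65,305)],.156);rep('rail',g)
q=P([(42,308),(222,294),(224,325),(48,340)],.030);rep('base',q);d=q[0]+q[3]-q[1]-q[2];print('base dir',np.degrees(np.arctan2(d[1],d[0])));d=g[0]+g[3]-g[1]-g[2];print('rail dir',np.degrees(np.arctan2(d[1],d[0])))
w=P([(240,208),(240,435)],.016);d=w[0]-w[1];print('ware',w,np.degrees(np.arctan2(d[1],d[0])))
rg=P([(618,165),(672,448)],.076);print('ridge',rg)
Ks,Ts=cam('scene')
def S(x,y,z):return bp(Ks,Ts,(210+(x+.5)/4-.5,150+(y+.5)/4-.5),z)
print('scene rail top',[S(*p,.156) for p in[(590,157),(668,172),(663,196),(577,178)]])
s=status.state();R=np.array(s['eef_rot']);print(R,s['tcp_pos'])
E
```

```text
blankboard [ 0.5028 -0.2334  0.018 ] edges [np.float64(0.268), np.float64(0.146), np.float64(0.265), np.float64(0.146)]
12.428817505084325
rail [0.5136 0.1314 0.156 ] edges [np.float64(0.025), np.float64(0.06), np.float64(0.026), np.float64(0.062)]
base [0.5157 0.1307 0.03  ] edges [np.float64(0.024), np.float64(0.131), np.float64(0.023), np.float64(0.127)]
base dir 92.38268593145246
rail dir 89.83538510449132
ware [[0.5973 0.0523 0.016 ]
 [0.4287 0.0572 0.016 ]] -1.6664009529263628
ridge [[ 0.6024 -0.2201  0.076 ]
 [ 0.4005 -0.2404  0.076 ]]
scene rail top [array([0.5034, 0.106 , 0.156 ]), array([0.4919, 0.1606, 0.156 ]), array([0.5217, 0.1716, 0.156 ]), array([0.5329, 0.1118, 0.156 ])]
[[-0.9484  0.3172 -0.0004]
 [ 0.3172  0.9484 -0.0014]
 [-0.     -0.0014 -1.    ]] [0.214  0.6398 0.2405]
```

```bash
cat >> h.py <<'E'
from scipy.spatial.transform import Rotation as Rn
def down(az,lean=0,axis=None):
    a=np.radians(az);y=np.array([np.cos(a),np.sin(a),0]);z=np.array([0,0,-1.]);R=np.c_[np.cross(y,z),y,z]
    return Rn.from_rotvec(y*np.radians(lean)).as_matrix()@R   # lean about tool y axis direction (right-handed, world)
def plan(pos,R=None,s=None):
    s=s or status.state();R0=np.array(s['eef_rot']);R=R0 if R is None else R
    rv=np.degrees(Rn.from_matrix(R0.T@R).as_rotvec())/45;sh=R0.T@(np.array(pos)-s['tcp_pos'])/.2
    print('row',rv.round(3),sh.round(3),'t',s['t'])
E
python3 - <<'E'
from h import *
plan([.38,.38,.28],down(36));K,T=cam('top')
for p,z in[((248,290),.19),((235,277),.2),((268,318),.03),((219,218),.12),((171,214),.14),((321,195),.08),((430,135),.2),((422,160),.02),((370,160),.04)]:print(p,bp(K,T,p,z))
E
```

```text
row [-0.002  0.001  0.789] [-1.199 -0.969 -0.196] t 0.15
(248, 290) [0.312 0.165 0.19 ]
(235, 277) [0.3436 0.1947 0.2   ]
(268, 318) [0.2395 0.135  0.03  ]
(219, 218) [0.506 0.253 0.12 ]
(171, 214) [0.518  0.3754 0.14  ]
(321, 195) [ 0.568  -0.0242  0.08  ]
(430, 135) [ 0.6886 -0.314   0.2   ]
(422, 160) [ 0.679  -0.3354  0.02  ]
(370, 160) [ 0.6789 -0.1754  0.04  ]
```

```bash
python3 -m inch '[[[0,0,0.2,-0.25,-0.2,-0.1,1],[0,0,0.4,-0.5,-0.4,-0.2,1],[0,0,0.6,-0.75,-0.6,-0.2,1],[0,0,0.8,-1,-0.8,-0.2,1],[0,0,0.8,-1,-0.8,-0.2,1]]]'; python3 -c "
from h import *
plan([.514,.132,.30],down(0))"
```

```text
t: 0.78
tcp_pos: [0.3563, 0.4204, 0.2815]
eef_rot: [[-0.574, 0.819, 0.001], [0.819, 0.574, -0.001], [-0.002, 0.0, -1.0]]
force: [0.2, 0.8, 0.6]
finger_gap: 0.0871
gripper_force: 0.0
row [0.001 0.002 0.778] [-1.634 -0.182 -0.089] t 0.775
```

```bash
python3 -m inch '[[[0,0,0.2,-0.25,0,-0.05,1],[0,0,0.4,-0.5,-0.05,-0.1,1],[0,0,0.6,-0.75,-0.1,-0.1,1],[0,0,0.78,-1,-0.15,-0.1,1],[0,0,0.78,-1,-0.15,-0.1,1]]]'; python3 -c "
from h import *
plan([.514,.132,.30],down(0))"
```

```text
t: 1.4
tcp_pos: [0.4462, 0.2414, 0.3014]
eef_rot: [[-0.001, 1.0, 0.001], [1.0, 0.001, -0.001], [-0.001, 0.001, -1.0]]
force: [-0.8, 0.9, -0.3]
finger_gap: 0.087
gripper_force: 0.0
row [0.001 0.001 0.001] [-0.547  0.338  0.008] t 1.4
```

```bash
python3 -m inch '[[[0,0,0,-0.25,0.17,0,1],[0,0,0,-0.55,0.34,0,1],[0,0,0,-0.55,0.34,0,1],[0,0,0,-0.55,0.34,0,1]]]'; python3 - <<'E'
from h import *
from rig import snapshot
import cv2,json
s=status.state();json.dump({k:np.array(s[k]).tolist() for k in('tcp_pos','eef_rot')},open('s1.json','w'))
im=snapshot('wrist');cv2.imwrite('pics/w1.png',im);print(s['tcp_pos'])
K,T=cam('wrist',s)
iv=np.linalg.inv(T)
for p in[(.514,.132,.156),(.514,.132,.016)]:
    c=K@(iv@[*p,1])[:3];print(c/c[2])
E
```

```text
t: 1.9
tcp_pos: [0.5132, 0.1368, 0.3008]
eef_rot: [[-0.009, 1.0, -0.001], [1.0, 0.009, 0.001], [0.001, -0.001, -1.0]]
force: [-0.0, 0.3, 0.0]
finger_gap: 0.0871
gripper_force: 0.0
[0.5132 0.1368 0.3008]
[319.372  199.8078   1.    ]
[319.4258 172.6154   1.    ]
```

View pics/w1.png

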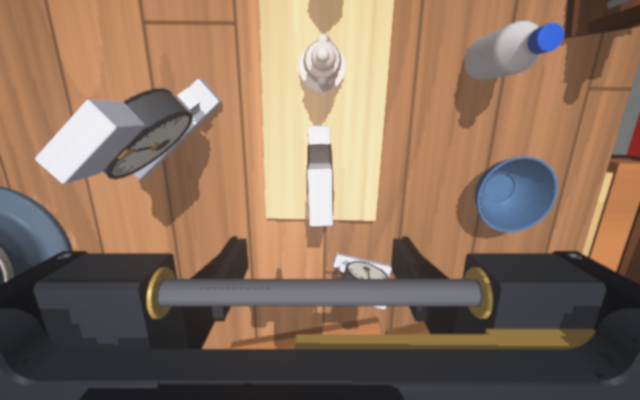

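```bash
python3 - <<'E'
from h import *
import json,cv2
s=json.load(open('s1.json'));K,T=cam('wrist',s)
for p,z in[((309,168),.156),((330,166),.156),((332.5,224),.156),((309,226),.156),((308,127),.03),((328.5,127),.03)]:print(p,bp(K,T,p,z))
im=cv2.imread('pics/w1.png')[115:240,270:370];cv2.imwrite('pics/c3.png',cv2.resize(im,None,fx=4.8,fy=4.8,interpolation=cv2.INTER_CUBIC))
E
```

```text
(309, 168) [0.5035 0.1644 0.156 ]
(330, 166) [0.524  0.1666 0.156 ]
(332.5, 224) [0.5279 0.1059 0.156 ]
(309, 226) [0.5035 0.1034 0.156 ]
(308, 127) [0.4979 0.1973 0.03  ]
(328.5, 127) [0.5256 0.1975 0.03  ]
```

View pics/c3.png

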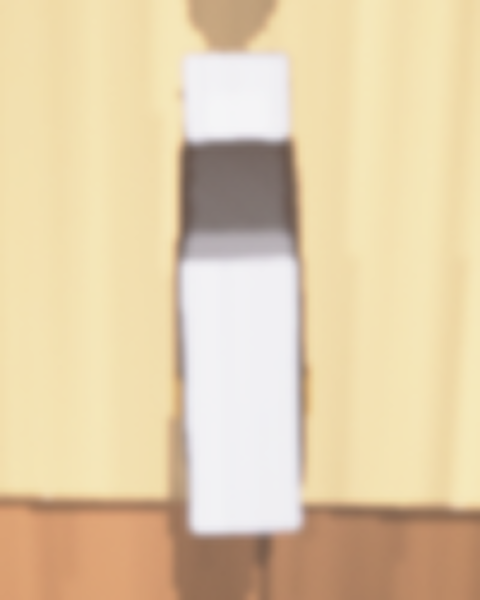

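```bash
python3 -c "
from h import *
plan([.5145,.133,.144],down(2.3))"
```

```text
row [-0.001 -0.001 -0.037] [-0.024  0.009  0.784] t 1.95
```

```bash
python3 -m inch '[[[0,0,-0.037,-0.024,0.009,0.2,1],[0,0,-0.037,-0.024,0.009,0.4,1],[0,0,-0.037,-0.024,0.009,0.55,1],[0,0,-0.037,-0.024,0.009,0.68,1],[0,0,-0.037,-0.024,0.009,0.75,1],[0,0,-0.037,-0.024,0.009,0.784,1],[0,0,-0.037,-0.024,0.009,0.784,1],[0,0,-0.037,-0.024,0.009,0.784,1]]]'
```

```text
t: 2.95
tcp_pos: [0.5159, 0.1308, 0.1453]
eef_rot: [[-0.036, 0.999, 0.002], [0.999, 0.036, 0.001], [0.001, 0.002, -1.0]]
force: [-0.0, -0.0, 1.0]
finger_gap: 0.087
gripper_force: 0.0
```

```bash
python3 -m inch '[[[0,0,0,0,0,0,-1],[0,0,0,0,0,0,-1],[0,0,0,0,0,0,-1],[0,0,0,0,0,0,-1],[0,0,0,0,0,0,-1],[0,0,0,0,0,0,-1],[0,0,0,0,0,0,-1],[0,0,0,0,0,0,-1]]]' 40
```

```text
t: 3.95
tcp_pos: [0.5153, 0.1304, 0.1444]
eef_rot: [[-0.036, 0.999, -0.0], [0.999, 0.036, 0.0], [0.0, -0.0, -1.0]]
force: [-0.7, 0.4, -0.0]
finger_gap: 0.0237
gripper_force: 39.9
```

```bash
python3 -m inch '[[[0,0,0,0,0,-0.04,-1],[0,0,0,0,0,-0.12,-1],[0,0,0,0,0,-0.25,-1],[0,0,0,0,0,-0.4,-1],[0,0,0,0,0,-0.55,-1],[0,0,0,0,0,-0.68,-1],[0,0,0,0,0,-0.75,-1],[0,0,0,0,0,-0.75,-1]]]'; python3 -c "
from h import *
plan([.503,-.12,.295],down(12))"
```

```text
t: 4.95
tcp_pos: [0.5157, 0.1305, 0.2954]
eef_rot: [[-0.036, 0.999, 0.002], [0.999, 0.036, 0.001], [0.001, 0.002, -1.0]]
force: [0.0, -0.6, -3.6]
finger_gap: 0.0234
gripper_force: 39.9
row [ 0.003 -0.001 -0.221] [-1.249 -0.109  0.001] t 4.95
```

```bash
python3 -m inch '[[[0,0,-0.03,-0.08,0,0,-1],[0,0,-0.06,-0.24,-0.01,0,-1],[0,0,-0.1,-0.42,-0.03,0,-1],[0,0,-0.14,-0.6,-0.05,0,-1],[0,0,-0.18,-0.78,-0.07,0,-1],[0,0,-0.2,-0.92,-0.09,0,-1],[0,0,-0.22,-1,-0.1,0,-1],[0,0,-0.22,-1,-0.1,0,-1]]]'; python3 - <<'E'
from h import *
K,T=cam('scene')
for x,y in[(235,305),(370,128),(65,262)]:print(bp(K,T,(210+x/4-.4,150+y/4-.4),.018))
K,T=cam('top')
for x,y in[(487,170),(675,125),(787,468),(592,522)]:print('top',bp(K,T,(235+x/4-.4,140+y/4-.4),.018))
plan([.503,-.2334,.295],down(12.4))
E
```

```text
t: 5.95
tcp_pos: [0.5017, -0.0714, 0.2934]
eef_rot: [[-0.204, 0.979, -0.002], [0.979, 0.204, -0.0], [0.0, -0.002, -1.0]]
force: [0.4, 1.1, -2.8]
finger_gap: 0.0235
gripper_force: 39.9
[ 0.6293 -0.1179  0.018 ]
[ 0.3569 -0.1827  0.018 ]
[ 0.6556 -0.2629  0.018 ]
top [ 0.6186 -0.1329  0.018 ]
top [ 0.6478 -0.2764  0.018 ]
top [ 0.3888 -0.3333  0.018 ]
top [ 0.3565 -0.1908  0.018 ]
row [-0.003 -0.    -0.014] [-0.794 -0.159 -0.008] t 5.95
```

```bash
python3 - <<'E'
import cv2
t=cv2.imread('pics/top0.png')[165:275,350:440];s=cv2.imread('pics/scene0.png')[160:240,215:310]
a=cv2.resize(t,(490,600),interpolation=cv2.INTER_CUBIC) if 0 else cv2.resize(t,None,fx=5,fy=5,interpolation=cv2.INTER_CUBIC)
cv2.imwrite('pics/c4.png',a)
E
```

```text
(no output)
```

View pics/c4.png

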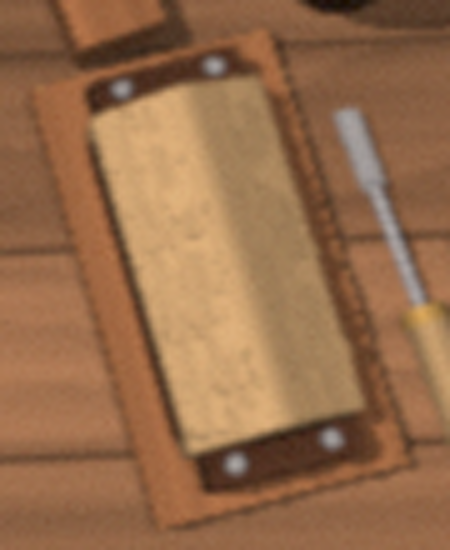

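```bash
python3 - <<'E'
from h import *
K,T=cam('top')
def P(l,z):return np.array([bp(K,T,(350+x/5-.4,165+y/5-.4),z) for x,y in l])
b=P([(37,90),(270,33),(412,465),(162,527)],.018);sc=P([(122,89),(214,65),(332,439),(235,464)],.048);r=P([(205,85),(280,428)],.076)
for n,q in(('board',b),('screws',sc)):
    d=q[0]+q[1]-q[2]-q[3];print(n,q.mean(0),np.degrees(np.arctan2(d[1],d[0])),np.linalg.norm(d)/2)
d=r[0]-r[1];print('ridge',r,r.mean(0),np.degrees(np.arctan2(d[1],d[0])))
print([bp(K,T,(422,160),z) for z in (.2,.0)])
E
```

```text
board [ 0.5016 -0.2339  0.018 ] 12.158846279055467 0.2663751322262212
screws [ 0.5036 -0.232   0.048 ] 12.156840753530135 0.2247228337303854
ridge [[ 0.6001 -0.2241  0.076 ]
 [ 0.404  -0.2489  0.076 ]] [ 0.5021 -0.2365  0.076 ] 7.206900228343204
[array([ 0.6208, -0.2861,  0.2   ]), array([ 0.6855, -0.3408,  0.    ])]
```

```bash
python3 -m inch '[[[0,0,-0.01,-0.06,-0.02,0,-1],[0,0,-0.01,-0.18,-0.05,0,-1],[0,0,-0.01,-0.34,-0.08,0.02,-1],[0,0,-0.01,-0.5,-0.11,0.06,-1],[0,0,-0.01,-0.64,-0.14,0.12,-1],[0,0,-0.01,-0.74,-0.155,0.18,-1],[0,0,-0.01,-0.79,-0.16,0.22,-1],[0,0,-0.01,-0.79,-0.16,0.24,-1]]]'; python3 -m inch '[[[0,0,0,0,0,0,-1],[0,0,0,0,0,0.02,-1],[0,0,0,0,0,0.04,-1],[0,0,0,0,0,0.04,-1]]]'; python3 -c "
from h import *
plan([.503,-.233,.206],down(12.2))"
```

```text
t: 6.95
tcp_pos: [0.504, -0.2313, 0.2458]
eef_rot: [[-0.215, 0.977, -0.001], [0.977, 0.215, 0.0], [0.0, -0.001, -1.0]]
force: [-0.4, 0.4, -2.4]
finger_gap: 0.0236
gripper_force: 39.9
t: 7.45
tcp_pos: [0.5039, -0.2309, 0.2381]
eef_rot: [[-0.216, 0.976, -0.001], [0.976, 0.216, 0.0], [0.001, -0.001, -1.0]]
force: [-0.6, 0.1, -2.7]
finger_gap: 0.0237
gripper_force: 39.9
row [-0.001 -0.001  0.006] [-0.009 -0.007  0.16 ] t 7.45
```

Next I come down to 1–2 mm above the expected contact height, then go down in 1 mm steps.

```bash
python3 -m inch '[[[0,0,0,-0.01,0,0.04,-1],[0,0,0,-0.01,0,0.08,-1],[0,0,0,-0.01,0,0.11,-1],[0,0,0,-0.01,0,0.13,-1],[0,0,0,-0.01,0,0.14,-1],[0,0,0,-0.01,0,0.145,-1],[0,0,0,-0.01,0,0.145,-1],[0,0,0,-0.01,0,0.145,-1]]]'; python3 -m inch '[[[0,0,0,0,0,0.005,-1],[0,0,0,0,0,0.01,-1],[0,0,0,0,0,0.01,-1]]]'
```

```text
t: 8.45
tcp_pos: [0.5046, -0.2333, 0.2096]
eef_rot: [[-0.215, 0.977, 0.0], [0.977, 0.215, -0.0], [-0.0, 0.0, -1.0]]
force: [-0.1, -0.3, -3.0]
finger_gap: 0.0233
gripper_force: 39.9
t: 8.82
tcp_pos: [0.5044, -0.2333, 0.2073]
eef_rot: [[-0.215, 0.977, -0.0], [0.977, 0.215, 0.0], [0.0, -0.0, -1.0]]
force: [-0.3, 0.7, -2.4]
finger_gap: 0.0235
gripper_force: 39.9
```

```bash
for i in 1 2 3; do python3 -m inch '[[[0,0,0,0,0,0.005,-1],[0,0,0,0,0,0.005,-1]]]' | grep -E "tcp|^force"; done
```

```text
tcp_pos: [0.5044, -0.2332, 0.2063]
force: [-0.7, 0.7, -3.2]
tcp_pos: [0.5044, -0.2333, 0.2053]
force: [-0.1, 0.2, -3.7]
tcp_pos: [0.5045, -0.2333, 0.2044]
force: [0.4, -0.5, -3.1]
```

```bash
for i in 1 2 ; do python3 -m inch '[[[0,0,0,0,0,0.004,-1],[0,0,0,0,0,0.004,-1]]]' | grep -E "tcp|^force"; done
```

```text
tcp_pos: [0.5046, -0.2335, 0.2042]
force: [-1.5, 0.1, 3.1]
tcp_pos: [0.5047, -0.2338, 0.2041]
force: [-2.6, 1.2, 8.5]
```

```bash
python3 -m inch '[[[0,0,0,0,0,0,-1],[0,0,0,0,0,0,-1],[0,0,0,0,0,-0.0025,-1],[0,0,0,0,0,-0.0025,-1]]]' | grep -E "tcp|^force"; python3 -m inch '[[[0,-0.03,0,0.016,0,0.0,-1],[0,-0.0637,0,0.032,0,0.0007,-1],[0,-0.095,0,0.048,0,0.0016,-1],[0,-0.1273,0,0.0639,0,0.0029,-1],[0,-0.1273,0,0.0639,0,0.0029,-1]]]'
```

```text
tcp_pos: [0.5047, -0.2336, 0.2041]
force: [-1.4, 0.1, 6.9]
t: 11.2
tcp_pos: [0.502, -0.221, 0.204]
eef_rot: [[-0.215, 0.976, 0.022], [0.971, 0.216, -0.098], [-0.101, 0.001, -0.995]]
force: [-2.2, 1.4, 9.2]
finger_gap: 0.0239
gripper_force: 40.0
```

```bash
python3 -m inch '[[[0,0,0,0,0,-0.003,-1],[0,-0.03,0,0.016,0,-0.004,-1],[0,-0.0637,0,0.032,0,-0.0037,-1],[0,-0.095,0,0.048,0,-0.003,-1],[0,-0.1273,0,0.0639,0,-0.0018,-1],[0,-0.16,0,0.08,0,-0.0004,-1],[0,-0.191,0,0.0956,0,0.0014,-1],[0,-0.191,0,0.0956,0,0.0014,-1]]]';python3 -m inch '[[[0,0,0,0,0,0,-1],[0,0,0,0,0,0,-1],[0,0,0,0,0,0,-1],[0,0,0,0,0,0,-1],[0,0,0,0,0,0,-1],[0,0,0,0,0,0,-1],[0,0,0,0,0,0,-1],[0,0,0,0,0,0,-1]]]' | grep -E "tcp|^force"; python3 - <<'E'
from rig import snapshot
import cv2
from h import *
s=status.state();R=np.array(s['eef_rot']);p=s['tcp_pos']
K,T=cam('scene')
im=snapshot('scene');cv2.imwrite('pics/s2.png',im)
# dial centre & world estimate: gauge axes x=tool y, z=-tool z, y=tool x
C=p-R[:,2]*(.060-.1284)+R[:,1]*.0145
def pj(X):
    c=K@(np.linalg.inv(T)@[*X,1])[:3];return c[:2]/c[2]
C=p+R[:,2]*(.1284-.060)+R[:,1]*.0145;u=pj(C);print(u,R)
x,y=int(u[0])-38,int(u[1])-48
cv2.imwrite('pics/c5.png',cv2.resize(im[y:y+75,x:x+75],None,fx=8,fy=8,interpolation=cv2.INTER_CUBIC));print(x,y)
E
```

```text
t: 12.2
tcp_pos: [0.498, -0.2022, 0.2017]
eef_rot: [[-0.21, 0.976, 0.054], [0.946, 0.217, -0.243], [-0.249, 0.0, -0.969]]
force: [-3.5, 1.6, 11.0]
finger_gap: 0.0237
gripper_force: 40.0
tcp_pos: [0.4981, -0.2025, 0.2018]
force: [-4.2, 1.4, 12.6]
[263.9166 167.3987] [[-0.2084  0.9765  0.0542]
 [ 0.946   0.2153 -0.2421]
 [-0.2481  0.0008 -0.9687]]
225 119
```

View pics/c5.png

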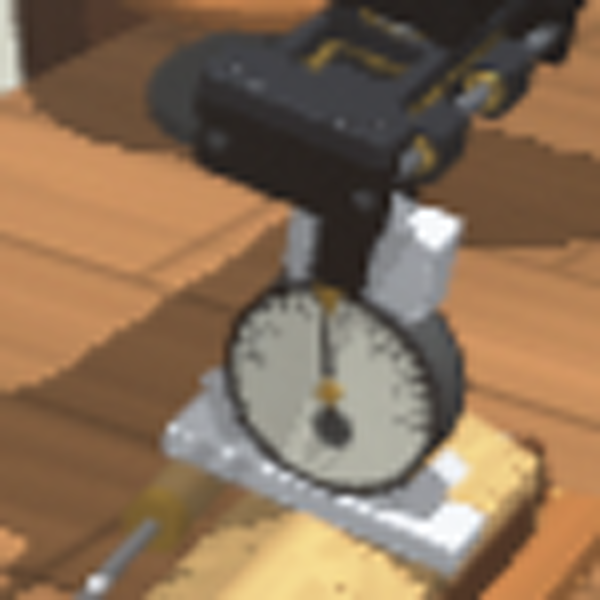

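```bash
python3 - <<'E'
from h import *
import cv2
s=status.state();R=np.array(s['eef_rot']);p=np.array(s['tcp_pos']);K,T=cam('scene')
C=p+R[:,2]*(.1284-.060)+R[:,1]*.0145;n=R[:,1];gy=R[:,0];gz=-R[:,2]
def dp(u,v):
    d=T[:3,:3]@np.linalg.inv(K)@[u,v,1.];o=T[:3,3];X=o+d*((C-o)@n)/(d@n)-C;return X@gy*1e3,X@gz*1e3
def q(x,y):return dp(225+(x+.5)/8-.5,119+(y+.5)/8-.5)
for nme,c in dict(hub=(330,390),tip=(322,315),tab=(329,297),weight=(333,427)).items():print(nme,np.round(q(*c),1))
im=cv2.imread('pics/s2.png').astype(float);b,g,r=im[...,0],im[...,1],im[...,2]
sub=(slice(150,180),slice(255,277))
br=(r-b)
for y in range(153,176):print(y,' '.join('%4d/%3d'%(br[y,x],g[y,x]) for x in range(260,273)))
E
```

```text
hub [6.1 3.2]
tip [-3.2 34.2]
tab [-1.9 43.1]
weight [ 10.4 -12.6]
153   13/ 66   -2/110   -4/122    0/ 88    6/ 47   11/ 35   11/ 35   11/ 34   11/ 34   11/ 34    7/ 47   -4/124   -6/137
154    7/ 52    3/ 67    3/ 64    5/ 53   29/ 57   24/ 49   13/ 38   10/ 35   12/ 35   11/ 35    5/ 49   -4/123   -5/135
155   10/ 39    8/ 81    7/ 86    8/ 86   40/ 79   65/ 87   67/ 90   42/ 65   16/ 41   11/ 35   -2/ 90   -6/128   -7/149
156    8/ 93   11/140   10/128   11/144   20/ 99   64/ 91   73/ 96   33/ 99   14/ 68   10/ 42    3/ 63   -5/112   -7/146
157    8/109   10/148    9/114   11/147   11/150   37/100   59/103   18/140    9/122    8/113    8/ 75    4/ 64   -1/ 93
158   11/152   10/156   10/152   10/134   10/151   20/101   29/124   13/127    8/123   10/144    9/122    8/ 91    5/ 61
159   11/158   12/157   11/158   11/154   12/156   10/ 94   13/138    9/128    9/145   11/153   10/150    8/125    6/ 92
160   11/152   10/158   12/158   11/158   11/157    8/ 85   10/138   11/150   11/153   11/170   11/159    9/129   10/141
161   11/157   11/158   11/158   11/158   11/157    9/ 83   10/13
[... 1049 characters left out ...]
1/157   10/175    8/134    8/ 85   16/ 60    9/126   11/170   11/179   13/179   12/178   12/176
171   11/156   12/157   12/172   10/159    6/ 98    4/ 64    5/ 57    4/ 74    7/125   12/171   13/179   12/178   11/177
172   12/156   11/157   12/173   11/176    6/101    4/ 63    4/ 62    4/ 64    4/ 89   12/166   11/180   12/178   12/178
173   12/156   11/172   13/178   13/179    7/131    4/ 77    3/ 64    4/ 63    4/ 80   11/164   13/179   11/179   13/180
174   11/157   13/174   13/179   11/163   11/153    6/123    4/ 93    4/ 83    7/131   10/172   13/179   11/179   13/180
175   10/164   11/178   12/179   11/161   12/156   11/169   10/170   10/152   13/170   13/178   12/178   13/179   13/180
```

```bash
python3 - <<'E'
from h import *
s=status.state();R=np.array(s['eef_rot']);p=np.array(s['tcp_pos']);K,T=cam('scene')
C=p+R[:,2]*(.1284-.060)+R[:,1]*.0145;n=R[:,1];gy=R[:,0];gz=-R[:,2]
def dp(u,v):
    d=T[:3,:3]@np.linalg.inv(K)@[u,v,1.];o=T[:3,3];X=o+d*((C-o)@n)/(d@n)-C;return np.array([X@gy,X@gz])*1e3
h=dp(265.85,167.6)
def ang(a,o):v=a-o;return -np.arctan2(v[0],v[1]),np.hypot(*v)
print('tab',ang(dp(265.6,155.4),h),ang(dp(265.75,157.),h))
print('needle dir',ang(dp(265.2,160),dp(265.48,165)),'vs hub',ang(dp(265.2,160),h),ang(dp(265.15,158),h))
print('lean',np.arcsin(-R[2,0]) , np.arctan2(gz@(n*0+[0,0,1]),1))
# expected projection of true vertical vs hub, and of tab angles
Ti=np.linalg.inv(T)
def pj(X):
    c=K@(Ti@[*X,1])[:3];return c[:2]/c[2]
H=C+gy*h[0]/1e3+gz*h[1]/1e3
for a in(.15,.18,.2,.22,.25,.28):print(a,pj(H),pj(H+.037*(gz*np.cos(a)-gy*np.sin(a))),pj(H+.043*(gz*np.cos(a)-gy*np.sin(a))))
E
```

```text
tab (np.float64(0.2059229351857105), np.float64(42.668728814823226)) (np.float64(0.19521237244867773), np.float64(37.246322173817994))
needle dir (np.float64(0.2403703989140246), np.float64(17.4139787537566)) vs hub (np.float64(0.2699411209868048), np.float64(26.419117089790312)) (np.float64(0.2574029856275137), np.float64(33.35277474887805))
lean 0.2508164173756671 0.7695056918584157
0.15 [265.85 167.6 ] [266.2446 157.1961] [266.3097 155.4792]
0.18 [265.85 167.6 ] [265.9168 157.1107] [265.9279 155.3802]
0.2 [265.85 167.6 ] [265.6984 157.0592] [265.6734 155.3204]
0.22 [265.85 167.6 ] [265.48   157.0119] [265.419  155.2656]
0.25 [265.85 167.6 ] [265.153  156.9491] [265.038  155.1929]
0.28 [265.85 167.6 ] [264.8267 156.8961] [264.658  155.1316]
```

```bash
python3 -m inch '[[[0,0.012,0,-0.007,0,-0.003,-1],[0,0.03,0,-0.015,0,-0.006,-1],[0,0.045,0,-0.023,0,-0.006,-1],[0,0.057,0,-0.029,0,-0.006,-1],[0,0.057,0,-0.029,0,-0.006,-1],[0,0.057,0,-0.029,0,-0.006,-1]]]'
```

```text
t: 14.0
tcp_pos: [0.4985, -0.2074, 0.2028]
eef_rot: [[-0.211, 0.977, 0.043], [0.956, 0.215, -0.199], [-0.203, -0.001, -0.979]]
force: [0.2, -0.7, -2.8]
finger_gap: 0.0236
gripper_force: 39.9
```

```bash
for i in 1 2; do python3 -m inch '[[[0,0,0,0,0,0.0015,-1],[0,0,0,0,0,0.0015,-1],[0,0,0,0,0,0.0015,-1]]]' | grep -E "tcp|^force"; done; python3 -c "
from h import *
for i in range(1):
  s=status.state();R=np.array(s['eef_rot']);b=np.array(s['tcp_pos'])+R[:,2]*.1284;a=np.radians(12.2);d=b-[.503,-.233,.076];print(s['force'],b,d[0]*np.cos(a)+d[1]*np.sin(a),-d[0]*np.sin(a)+d[1]*np.cos(a),np.arcsin(-R[2,0]))"
```

```text
tcp_pos: [0.4986, -0.2074, 0.2027]
force: [-1.9, 0.4, -1.0]
tcp_pos: [0.4987, -0.2076, 0.2027]
force: [-2.0, 1.3, 2.1]
[-1.9801  1.3329  2.1043] [ 0.5043 -0.2331  0.077 ] 0.0012235463245314792 -0.0003965783391265056 0.20492693692221073
```

```bash
for i in 1 2; do python3 -m inch '[[[0,0,0,0,0,0,-1],[0,0,0,0,0,0,-1],[0,0,0,0,0,0,-1],[0,0,0,0,0,0,-1],[0,0,0,0,0,0,-1],[0,0,0,0,0,0,-1],[0,0,0,0,0,0,-1],[0,0,0,0,0,0,-1]]]' | grep -E "^t:|tcp|^force|grip"; done; python3 - <<'E'
from rig import snapshot
import cv2
from h import *
im=np.mean([snapshot('scene').astype(float) for _ in range(6)],0)
cv2.imwrite('pics/s3.png',im)
cv2.imwrite('pics/c6.png',cv2.resize(im[145:190,240:290].clip(0,255).astype(np.uint8),None,fx=12,fy=12,interpolation=cv2.INTER_CUBIC))
b,g,r=im[...,0],im[...,1],im[...,2]
for y in range(152,172):print(y,' '.join('%3d/%3d'%(r[y,x]-b[y,x],g[y,x]) for x in range(258,272)))
E
```

```text
t: 15.75
tcp_pos: [0.4988, -0.2076, 0.2027]
force: [-3.2, 1.8, 5.6]
gripper_force: 40.0
t: 16.75
tcp_pos: [0.4988, -0.2076, 0.2027]
force: [-2.7, 0.4, 5.6]
gripper_force: 40.0
152  60/ 88  21/ 85  -3/123  -5/140   0/ 77  10/ 35  10/ 34  10/ 35  10/ 34  10/ 34  10/ 34   6/ 51  -4/124  -7/150
153  43/ 75  12/ 64  -4/124  -5/124   0/ 77  17/ 50  13/ 38  10/ 34  10/ 34  11/ 34  11/ 34   2/ 70  -5/139  -7/153
154  19/ 58   7/ 51   2/ 61   3/ 59   7/ 45  60/ 83  54/ 78  28/ 52  12/ 37  10/ 34  11/ 35  -1/ 93  -6/145  -7/154
155  10/ 40   7/ 55   7/ 80   8/110   8/115  53/100  71/ 93  68/ 91  34/ 58  12/ 38  10/ 35  -2/112  -6/147  -7/151
156  10/137  11/147  11/150  10/131   9/147  21/101  64/ 92  62/105  29/122  13/ 78   7/ 56   3/ 64   0/ 86  -5/121
157   8/123   8/111  10/149   8/114  10/147  11/150  36/127  44/122  17/144   9/123  10/138   9/120   7/ 75   1/ 70
158   8/131   9/145  10/156  10/152   7/117  10/147  22/122  16/118   9/125   9/122   8/125   8/121   9/138   7/100
159   9/149  10/157  11/157  11/159  10/151  11/156  10/111   8/ 94   8/139  10/149  10/150  11/166   9/137   9/
[... 813 characters left out ...]
77
167   9/160   9/160  10/158  11/156  12/175  12/165  53/125  86/112  99/139  26/173  11/179  10/179  11/178  12/178
168  10/159  11/159  10/158  11/173  13/180  11/163  41/136  75/113  76/120  21/168  11/179  10/180  11/179  12/178
169  10/158  10/158  10/158  12/176  12/181  11/163  14/154  27/105  18/159  13/177  12/178  12/178  12/178  12/177
170  11/156  11/157  11/173  11/179  12/179  10/147   6/ 99   8/ 65   5/ 92   9/151  10/176  12/179  12/178  11/177
171  11/157  12/156  12/175  12/178  12/178   7/121   4/ 72   6/ 56   3/ 62   4/ 84  11/164  11/179  12/179  12/178[ WARN:0@4.704] global loadsave.cpp:1063 imwrite_ Unsupported depth image for selected encoder is fallbacked to CV_8U.
```

View pics/c6.png

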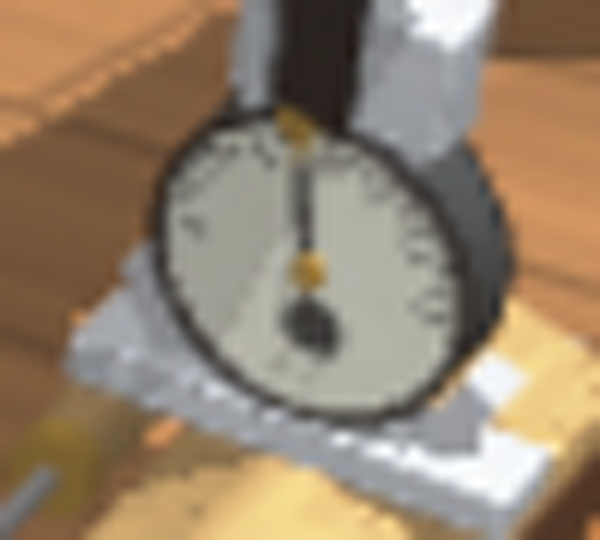

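The picture shows the needle tip at about (264.5,157) and the tab point at about (264.7,157), so they agree within about 0.02 rad. The base sits on the ridge with roughly 8 N, and the gauge is still.

```bash
python3 -c "
from rig import manip,status
s=status.state();print(s['t'],s['force'],s['joint_velocities'])
print(manip.close_job())"
```

```text
17.05 [-3.23663622  2.19633028  4.67881574] [-0.03776608 -0.15064858  0.02999093 -0.07971394 -0.03867409  0.03522177
  0.00626155]
the job is handed in; nothing more can be done
None
```

I handed the job in at 17 s with the gauge gripped, leaned about 0.205 rad and pressed on the ridge with roughly 8 N, its pointer within about 0.02 rad of the tab by the last picture; the hand-in call gave no verdict.

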